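# Raise the fume box sash onto its catch

## Task

The glasses in the small fume box need airing: push up under the ledge of its glass sash and ease it up until the stud on the sash has passed the spring catch of the stop clamp and meets the rubber stop above it. Then press down on top of the ledge (about 10 N) to seat the stud on the catch bolt, and let go. Be gentle with the glass: no more than about 20 N on the sash at any time, do not jerk it, and do not disturb the things standing beside the box.

Things in the scene. Friction and masses are not known exactly. Their poses are not given: they have to be found in the camera images.
- fume_box: Fixed grey bench-top fume box, 190 deep x 300 wide x 460 mm high, spigot on the roof. Origin on the bench under the middle of its upright front plane; x points into the box, y to the left of someone facing its front, z up. Plinth 150 mm high below the sash. Aluminium guide posts 120 to 150 mm left and right of the middle, front faces in the front plane.
- sash: Clear pane in an aluminium frame, 234 wide x 145 mm high; its lower edge carries the ledge. Origin on the axis of the ledge's rounded front edge, mid width; axes as the box. Slides straight up and down only, to 150 mm above shut (origin 165 mm over the bench when shut). Counterweighted to within about 1 N; friction of about 2.5 N holds it wherever it is left. Nothing to grip: push it from below or above.
- ledge_top (a point): Middle of the top face of the sash's ledge, a flat aluminium shelf 160 mm wide (y), 10 mm thick, sticking out 50 mm to the front (-x) of the pane frame. Its front edge is a half-round nose of 5 mm radius. This point is 25 mm behind the nose axis (the sash origin) and 5 mm above it.
- stud (a point): Steel stud on the right stile of the sash, 10 mm in diameter, pointing to the front; the point is on its axis, 32 mm behind the sash origin in x, 107 mm to its right and 60 mm above it.
- stop: Grey stop clamp, 94 mm high, fixed on the front of the right guide post at a height that varies, with an arm over the path of the stud and a dark index line across its front. Origin in line with the path of the stud, level with the index line; axes as the box. The catch bolt and the rubber stop sit in it on an inner carriage, set by a hidden screw anywhere from 0 to 24 mm up; the setting is not measured.
- bolt_low (a point): Point on the stop clamp (its origin): where the catch bolt's flat top meets the stud's path at the carriage's lowest setting; really 0 to 24 mm higher. The bolt is dark sprung steel, 14 mm wide, 24 mm high, bevelled below, sticking out to the box's left. The rising stud pushes it 9 mm aside, for 2 to 5 N more on the sash; it snaps back out once the stud is above it. Seated, the stud axis is 5 mm above the bolt top.
- rubber_low (a point): Point on the stop clamp, 12.5 mm above its origin: the underside of the black rubber stop (16 mm in diameter, under the arm) at the carriage's lowest setting; really as much higher as the bolt. The rising stud meets it 2.5 mm above its seated height on the bolt. It yields about 1 mm for every 8 N: stop pushing when the force climbs well above that of riding over the bolt.
- tumbler: Loose upturned glass tumbler, 66 mm in diameter, 90 mm high, to the left of the box; leave it alone. Origin under its centre.
- jar: Loose closed jar, 44 mm in diameter, 105 mm high, to the right of the box; leave it alone. Origin under its centre.
- block: Loose dark clamp block, 22 x 36 x 19 mm, before the box's right front corner; leave it alone. Origin under its centre.

How it is judged:
By the outcome, as a careful person would: the job done as asked, in the order asked, and still so for the second after the job is handed in, with the robot touching nothing.
It also fails if it takes over 72 s, if anything falls off the work surface, if the arm or the gripper's body presses on something with over 40 N, if the wrist force passes 120 N, or if a joint passes its speed limit or range.

## Robot

A 6-joint arm with a two-finger parallel gripper is mounted at the origin on a cart in front of the work surface, level with it; the furniture and walls round the work are solid. World frame = base frame: x ahead of the robot, y to its left, z up, the work surface at z = 0. Lengths are in m, angles in rad, forces in N, time in s.
With the tool pointing down it reaches from about 0.425 to 0.925 m from the base axis. Payload 12.5 kg.
Tool frame: the origin (TCP) lies on the mounting face of the last link; the fingertips stand 173 mm ahead of it and the grasp point (between the pads) lies 155 mm ahead of it; z points along the fingers, x is the direction in which the jaws open and shut, and the axes are right-handed (so a half turn about z gives the same grasp; the last joint's range is limited). The gripper opens to 85 mm and grips with 20 to 120 N. Pads are 22 mm wide; open, the fingers measure 114 mm over their backs; the gripper's body (76 mm by 85 mm) begins 54 mm behind the grasp point. The pads swing forward as they close: fully open they stand 13 mm farther back than shut.
Start: joints at [1.209, 0.491, 1.559, -0, 1.092, -0.106], TCP at [0.158, 0.605, 0.405] pointing down, gripper open.
Joint ranges: [-3.1, 3.1], [-0.84, 2.19], [0.05, 2.79], [-1.13, 4.28], [0.06, 2.93], [-2.69, 2.69]. Speed limits (rad/s): [2.22, 2.22, 2.79, 3.14, 3.14, 3.14].

## Interface

Orientations are given as a unit quaternion [x, y, z, w].
In Python, from plant import get_state, imaging, arm gives the robot as it stands.
- The arm moves only by the tool move_arm, never from a script. Its argument "targets" is a list of rows, each an object of numbers: "gripper": the finger opening in m, from 0 to 0.0854; "tx", "ty", "tz": the shift along the tool's x, y, z in m; "turn": the turn about the tool's z in degrees. A call has 1 to 5 rows; each row shifts and turns the commanded pose from where the row before left it, along the tool's axes as they then stand; what a row does not reach is not made up. A row lasts 1/12 s, in which the tool goes at most 41.7 mm and 7.16 degrees, less where a joint would pass 70% of its speed; a pose out of reach is approached as far as the arm can. A call is refused whole if a number of a shift passes 0.0417 or a number of a turn 7.16, either way. A call with a gripper value outside its range is refused whole. The fingers move at their own pace and stop on an object; "newtons" is the grip in N (left out, the last holds). Time passes only in rows, so rows that do not move let the fingers close. It gives the time, the measured TCP pose, the force and the opening at its end, in the units of the state.
- get_state(): the state, without advancing time (a new reading comes with each control period).
- imaging.get_image(name): name is "scene" or "top" or "wrist"; returns a dict with "pixels" (384x512x3 uint8, red, green, blue), "fx", "fy", "cx", "cy" (pixels), "extrinsics" (4x4, takes a point from camera to world coordinates). Camera axes: x right, y up, looking along -z (the intrinsics and any distortion apply to the point x, -y, -z); pixel columns grow to the right and rows downward; lengths in m; the calibration is good to about 2 mm. The wrist camera is an equidistant fisheye: a pixel r from the principal point sees the ray r / f radians off the axis. A picture is of the moment at which its call begins. There is no depth.
- arm.close_job(): hands the job in, once; it reports no verdict.
The state is a dict: "time_s": time; "joints": joint angles; "joint_vel": joint speeds; "joint_torque": joint torques, N m; "tcp_pos": TCP position; "eef_rot": TCP orientation; "ft_force": force on the tool from outside, world axes, zero at the start; "wrist_torque": the same for the moment, N m; "grip_width": finger opening in m.
Only numpy, scipy, OpenCV 4.12 (cv2) and the standard library are available. Lean on these libraries where they do the work, as an engineer would, in place of code of your own. Each camera call takes 0.05 s, during which the arm holds its last target. There are 200 camera calls.

## Working session

There is one attempt and no reset: what is moved stays moved. The work goes in short steps, Python scripts to look and compute and a tool call to move; the robot and the scene stay as the last step left them, time stands still between calls to the robot, and variables do not carry over. Pictures are saved under pics/ and viewed, about 8 in all and at most 12, crops included, and the job is handed in when it is done.

Besides the shell and the picture viewer there is one more tool, called after "Request:" as a command line: name --argument value ..., lists and objects as JSON in quotes. move_arm: Moves the arm, as the interface text tells. Its arguments: {"type":"object","properties":{"targets":{"type":"array","items":{"type":"object","properties":{"gripper":{"type":"number"},"tx":{"type":"number"},"ty":{"type":"number"},"tz":{"type":"number"},"turn":{"type":"number"}}}},"newtons":{"type":"number"}},"required":["targets"]}

```bash
mkdir -p pics; ls
python3 - <<'E'
from plant import get_state, imaging
import cv2,numpy as np
s=get_state()
for k,v in s.items(): print(k,np.round(v,4))
for n in ("scene","top","wrist"):
    d=imaging.get_image(n); cv2.imwrite(f"pics/{n}0.png",d["pixels"][:,:,::-1])
    print(n,d["fx"],d["fy"],d["cx"],d["cy"],np.round(d["extrinsics"],4).tolist(),[k for k in d])
E
```

```text
pics
time_s 0.0
joints [ 1.2094  0.4916  1.5594  0.      1.0917 -0.1056]
joint_vel [-0.     -0.0002  0.0003 -0.0002 -0.0005 -0.0013]
joint_torque [ 1.10000e-03 -6.18454e+01 -2.61584e+01 -1.00000e-04  4.10000e-03
 -0.00000e+00]
tcp_pos [0.1581 0.6047 0.4041]
eef_rot [ 7.915e-01  6.111e-01 -5.000e-04  3.000e-04]
ft_force [ 0.595  -0.3583  0.6825]
wrist_torque [-0.0209 -0.0388  0.0033]
grip_width 0.0855
scene 496.45723230763906 496.45723230763906 249.43885295572096 187.68681737596685 [[0.8757, 0.3511, -0.3315, 0.1949], [-0.4825, 0.6103, -0.6283, -0.7396], [-0.0183, 0.7101, 0.7039, 1.035], [0.0, 0.0, 0.0, 1.0]] ['pixels', 'fx', 'fy', 'cx', 'cy', 'extrinsics']
top 482.1003742396607 482.1003742396607 253.4730823820511 194.57366152856778 [[-0.1359, 0.9672, -0.2147, 0.3027], [-0.9907, -0.134, 0.0236, 0.0308], [-0.0059, 0.2159, 0.9764, 1.5559], [0.0, 0.0, 0.0, 1.0]] ['pixels', 'fx', 'fy', 'cx', 'cy', 'extrinsics']
wrist 297.3186396354542 297.3186396354542 253.07251417475604 189.03431566427795 [[0.2529, -0.9236, -0.2882, 0.0842], [0.9675, 0.241, 0.0765, 0.6241], [-0.0012, -0.2982, 0.9545, 0.3731], [0.0, 0.0, 0.0, 1.0]] ['pixels', 'fx', 'fy', 'cx', 'cy', 'extrinsics']
```

View pics/scene0.png

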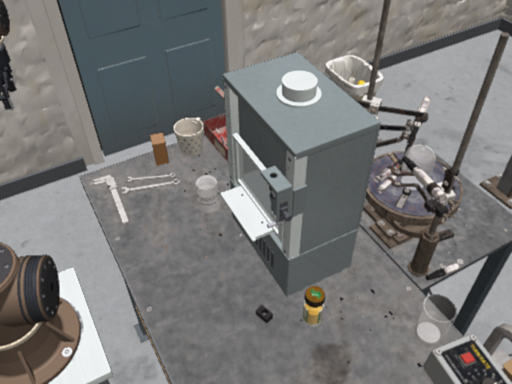

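View pics/top0.png

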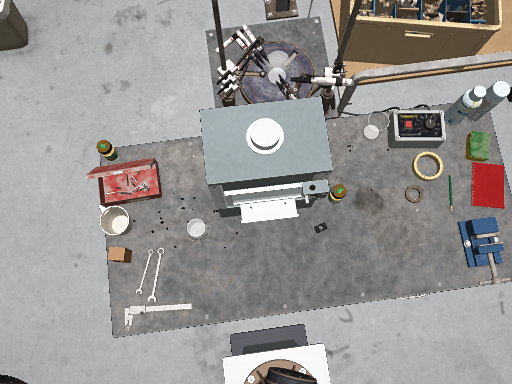

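View pics/wrist0.png

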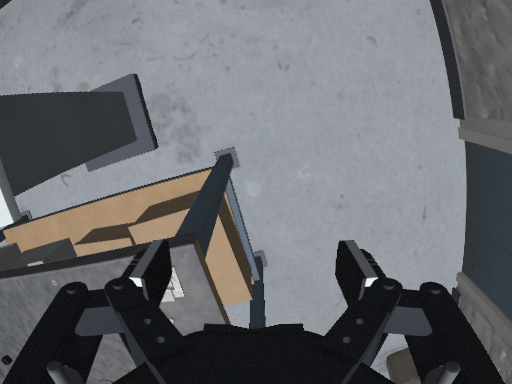

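View pics/crop0.png

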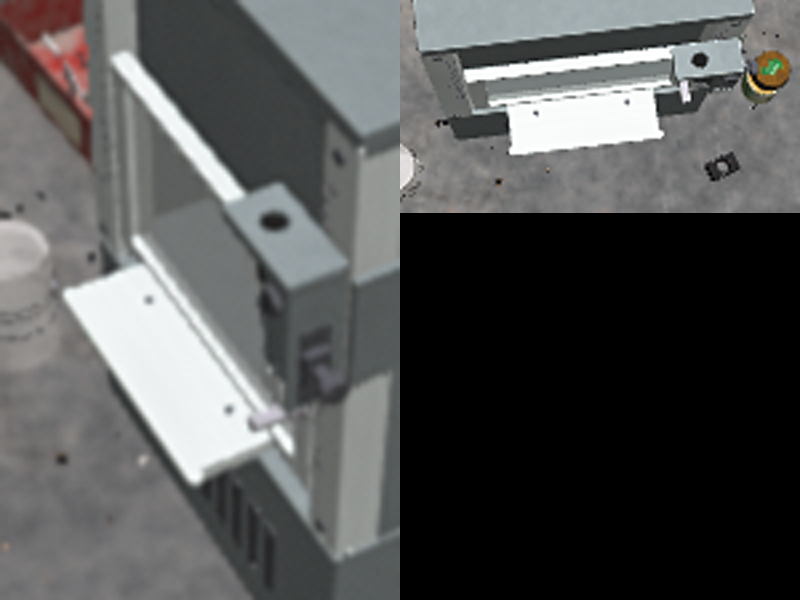

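The wrist view shows a 2F-85-style gripper with its outer knuckles spread at (75,290) and (432,292). Those are upward-facing surfaces that can hook under the ledge with the tool pointing down. In the crop, the ledge front corners are at scene (221,193) and (254,241), and top (241.6,222.7) and (298,216). The stud is at scene (269,226), below the stop clamp.

```bash
cat > h.py <<'E'
import numpy as np
from plant import get_state, imaging
def ray(d,p):
    E=np.array(d["extrinsics"]);u,v=p
    r=np.array([(u-d["cx"])/d["fx"],-(v-d["cy"])/d["fy"],-1.]);r=E[:3,:3]@r
    return E[:3,3],r/np.linalg.norm(r)
def onz(d,p,z):
    o,r=ray(d,p);return o+r*(z-o[2])/r[2]
def tri(d1,p1,d2,p2):
    A=np.zeros((3,3));b=np.zeros(3);L=[ray(d1,p1),ray(d2,p2)]
    for o,r in L:
        P=np.eye(3)-np.outer(r,r);A+=P;b+=P@o
    x=np.linalg.solve(A,b);return x,max(np.linalg.norm(np.cross(x-o,r)) for o,r in L)
E
python3 - <<'E'
from h import *
S=imaging.get_image("scene");T=imaging.get_image("top")
P={"ledgeL":((221.25,193.25),(241.6,222.7)),"ledgeR":((253.75,240.75),(298.2,216.4)),
"stud":((269,226),(307,199)),"stophole":((273.75,175),(312.5,187.5)),
"spigot":((300,87),(265,134)),"stopFLtop":((261.5,171),(302.5,184)),"stopFR":((276.8,190),(303.5,195.5))}
for k,(a,b) in P.items():
    x,e=tri(S,a,T,b);print(k,np.round(x,4),round(e,4))
for z in (.165,):
    L=onz(T,P["ledgeL"][1],z);R=onz(T,P["ledgeR"][1],z);print(L,R,np.linalg.norm(L-R),np.degrees(np.arctan2(*(L-R)[[1,0]])))
    L=onz(S,P["ledgeL"][0],z);R=onz(S,P["ledgeR"][0],z);print(L,R,np.linalg.norm(L-R),np.degrees(np.arctan2(*(L-R)[[1,0]])))
for n in((200,109),(331,170),(207,183),(322,97)):print(n,onz(T,n,.46))
print("objs",onz(T,(320,228),.019),onz(T,(338,192),.105),onz(T,(196,229),.09))
E
```

```text
ledgeL [0.5288 0.0426 0.1783] 0.001
ledgeR [ 0.5259 -0.1229  0.1746] 0.0016
stud [ 0.5565 -0.1468  0.2337] 0.0039
stophole [ 0.5601 -0.147   0.3791] 0.001
spigot [ 0.6818 -0.0424  0.4778] 0.0009
stopFLtop [ 0.5616 -0.1206  0.3734] 0.0114
stopFR [ 0.5653 -0.1327  0.319 ] 0.0114
[0.53006291 0.04292543 0.165     ] [ 0.52587664 -0.12347086  0.165     ] 0.16644894272490252 88.55883232570017
[0.53500559 0.05461763 0.165     ] [ 0.53133652 -0.11615918  0.165     ] 0.17081622014590314 88.76921544625264
(200, 109) [0.77204956 0.10388245 0.46      ]
(331, 170) [ 0.5773339  -0.18437294  0.46      ]
(207, 183) [0.58614021 0.10835811 0.46      ]
(322, 97) [ 0.76188346 -0.19403825  0.46      ]
objs [ 0.50237593 -0.20312727  0.019     ] [ 0.59406522 -0.26347321  0.105     ] [0.54209499 0.18473565 0.09      ]
```

Request:
move_arm --targets '[{"gripper": 0.085, "tx": -0.0203, "ty": 0.0272}, {"tx": -0.0203, "ty": 0.0272}, {"tx": -0.0203, "ty": 0.0272}, {"tx": -0.0203, "ty": 0.0272}, {"tx": -0.0203, "ty": 0.0272}]' --newtons 120

```text
invalid input
```

Request:
move_arm --targets '[{"tx": -0.0203, "ty": 0.0272}, {"tx": -0.0203, "ty": 0.0272}, {"tx": -0.0203, "ty": 0.0272}, {"tx": -0.0203, "ty": 0.0272}, {"tx": -0.0203, "ty": 0.0272}]'

```text
invalid input
```

Request:
move_arm --targets '[{"tx": -0.0351, "ty": 0.0159}, {"tx": -0.0351, "ty": 0.0159}, {"tx": -0.0351, "ty": 0.0159}, {"tx": -0.0351, "ty": 0.0159}, {"tx": -0.0351, "ty": 0.0159}]'

```text
invalid input
```

Request:
move_arm --targets '[{"gripper": 0.085, "tx": -0.02, "ty": 0.027, "tz": 0, "turn": 0}, {"gripper": 0.085, "tx": -0.02, "ty": 0.027, "tz": 0, "turn": 0}, {"gripper": 0.085, "tx": -0.02, "ty": 0.027, "tz": 0, "turn": 0}, {"gripper": 0.085, "tx": -0.02, "ty": 0.027, "tz": 0, "turn": 0}, {"gripper": 0.085, "tx": -0.02, "ty": 0.027, "tz": 0, "turn": 0}]' --newtons 120

```text
time_s: 0.67
tcp_pos: [0.264, 0.4725, 0.4047]
eef_rot: [0.791, 0.611, 0.0, -0.0]
ft_force: [0.5, 0.3, 0.1]
grip_width: 0.0851
```

Request:
move_arm --targets '[{"gripper": 0.085, "tx": -0.02, "ty": 0.027, "tz": 0, "turn": 0}, {"gripper": 0.085, "tx": -0.02, "ty": 0.027, "tz": 0, "turn": 0}, {"gripper": 0.085, "tx": -0.02, "ty": 0.027, "tz": 0, "turn": 0}, {"gripper": 0.085, "tx": -0.02, "ty": 0.027, "tz": 0, "turn": 0}, {"gripper": 0.085, "tx": -0.02, "ty": 0.027, "tz": 0, "turn": 0}]'

```text
time_s: 1.08
tcp_pos: [0.3694, 0.3414, 0.4048]
eef_rot: [0.791, 0.611, 0.0, -0.0]
ft_force: [1.1, 0.4, -0.2]
grip_width: 0.0851
```

Request:
move_arm --targets '[{"gripper": 0.085, "tx": -0.035, "ty": 0.016, "tz": 0, "turn": 0}, {"gripper": 0.085, "tx": -0.035, "ty": 0.016, "tz": 0, "turn": 0}, {"gripper": 0.085, "tx": -0.035, "ty": 0.016, "tz": 0, "turn": 0}, {"gripper": 0.085, "tx": -0.035, "ty": 0.016, "tz": 0, "turn": 0}, {"gripper": 0.085, "tx": -0.035, "ty": 0.016, "tz": 0, "turn": 0}]'

```text
time_s: 1.5
tcp_pos: [0.4017, 0.1516, 0.4048]
eef_rot: [0.791, 0.611, 0.0, 0.0]
ft_force: [1.6, -0.4, 0.3]
grip_width: 0.0849
```

Request:
move_arm --targets '[{"gripper": 0.085, "tx": -0.035, "ty": 0.016, "tz": 0, "turn": 0}, {"gripper": 0.085, "tx": -0.035, "ty": 0.016, "tz": 0, "turn": 0}, {"gripper": 0.085, "tx": -0.035, "ty": 0.016, "tz": 0, "turn": 0}, {"gripper": 0.085, "tx": -0.035, "ty": 0.016, "tz": 0, "turn": 0}, {"gripper": 0.085, "tx": -0.035, "ty": 0.016, "tz": 0, "turn": 0}]'

```text
time_s: 1.92
tcp_pos: [0.4348, -0.0382, 0.4049]
eef_rot: [0.792, 0.611, 0.0, 0.0]
ft_force: [0.8, 1.3, -0.2]
grip_width: 0.085
```

Request:
move_arm --targets '[{"gripper": 0.085, "tx": 0, "ty": 0, "tz": 0, "turn": 7}, {"gripper": 0.085, "tx": 0, "ty": 0, "tz": 0, "turn": 7}, {"gripper": 0.085, "tx": 0, "ty": 0, "tz": 0, "turn": 7}, {"gripper": 0.085, "tx": 0, "ty": 0, "tz": 0, "turn": 7}, {"gripper": 0.085, "tx": 0, "ty": 0, "tz": 0, "turn": 7}]'

```text
time_s: 2.33
tcp_pos: [0.4349, -0.0364, 0.4047]
eef_rot: [0.94, 0.342, 0.0, -0.0]
ft_force: [0.2, 0.2, -0.2]
grip_width: 0.0849
```

Request:
move_arm --targets '[{"gripper": 0.085, "tx": 0, "ty": 0, "tz": 0, "turn": 7}, {"gripper": 0.085, "tx": 0, "ty": 0, "tz": 0, "turn": 7}, {"gripper": 0.085, "tx": 0, "ty": 0, "tz": 0, "turn": 7}, {"gripper": 0.085, "tx": 0, "ty": 0, "tz": 0, "turn": 7}, {"gripper": 0.085, "tx": 0, "ty": 0, "tz": 0, "turn": 7}]'

```text
time_s: 2.75
tcp_pos: [0.4349, -0.0362, 0.4047]
eef_rot: [0.999, 0.044, 0.0, -0.0]
ft_force: [0.3, -0.2, -0.4]
grip_width: 0.085
```

Request:
move_arm --targets '[{"gripper": 0.085, "tx": 0, "ty": 0, "tz": 0, "turn": 7}, {"gripper": 0.085, "tx": 0, "ty": 0, "tz": 0, "turn": 0}]'

```text
time_s: 2.92
tcp_pos: [0.4349, -0.0362, 0.4047]
eef_rot: [1.0, -0.017, 0.0, -0.0]
ft_force: [0.7, 0.2, 0.5]
grip_width: 0.0848
```

Run:
```python
from h import *
import cv2
s=get_state();print({k:np.round(s[k],4).tolist() for k in("time_s","tcp_pos","eef_rot","ft_force","joints")})
a=imaging.get_image("wrist")["pixels"][:,:,::-1]
b=imaging.get_image("scene")["pixels"][:,:,::-1][60:320,100:360]
b=cv2.resize(b,(600,600),interpolation=cv2.INTER_CUBIC)
cv2.imwrite('pics/w1.png',a);cv2.imwrite('pics/s1.png',b)
```

```text
{'time_s': 2.9167, 'tcp_pos': [0.4349, -0.0362, 0.4047], 'eef_rot': [0.9999, -0.0173, 0.0, -0.0001], 'ft_force': [0.6649, 0.2123, 0.5136], 'joints': [-0.2347, 0.223, 1.9959, 0.0002, 0.9227, -0.2002]}
```

View pics/s1.png

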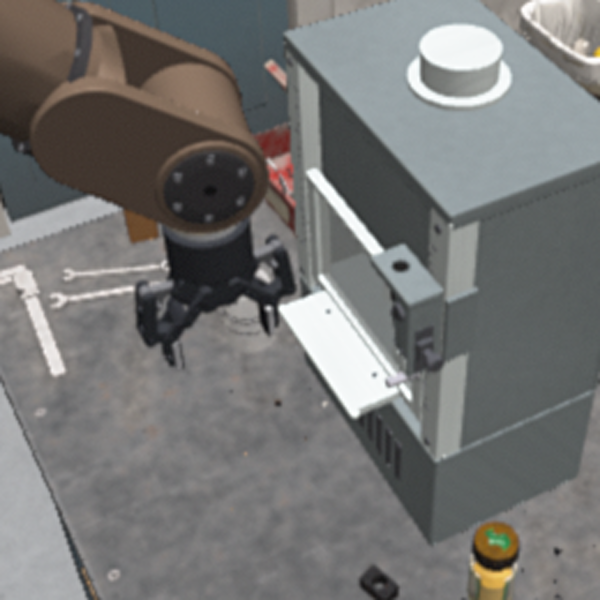

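The scene crop shows the gripper in front of the ledge. The inner knuckle flares outward and up, with its top at crop (278,240) and its outer edge at (293,285). I'll measure that hook.

Run:
```python
from h import *
S=imaging.get_image("scene");tcp=get_state()["tcp_pos"]
for n,c in {"top":(277,238),"outtop":(287,245),"out":(295,285),"pocket":(256,272),"pocket2":(262,262),"tip":(268,333),"Ltop":(148,284),"Lout":(137,290),"Lpocket":(175,287),"flangeR":(252,230),"flangeL":(167,230),"Jright":(266,190)}.items():
    p=(100+c[0]*260/600,60+c[1]*260/600)
    o,r=ray(S,p);
    x=o+r*((-0.045-o[1])/r[1]);print(n,np.round(x-tcp,4))
```

```text
top [ 0.0602 -0.0088 -0.0447]
outtop [ 0.0694 -0.0088 -0.0571]
out [ 0.0745 -0.0088 -0.1095]
pocket [ 0.0372 -0.0088 -0.0751]
pocket2 [ 0.0439 -0.0088 -0.066 ]
tip [ 0.0432 -0.0088 -0.1577]
Ltop [-0.0614 -0.0088 -0.0422]
Lout [-0.0717 -0.0088 -0.0443]
Lpocket [-0.0387 -0.0088 -0.0569]
flangeR [ 0.0374 -0.0088 -0.0251]
flangeL [-0.0372 -0.0088  0.008 ]
Jright [ 0.0537 -0.0088  0.0128]
```

Run:
```python
import cv2
a=cv2.imread('pics/s1.png')[160:360,120:320];cv2.imwrite('pics/s1z.png',cv2.resize(a,(600,600),interpolation=cv2.INTER_CUBIC))
```

```text
(no output)
```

View pics/s1z.png

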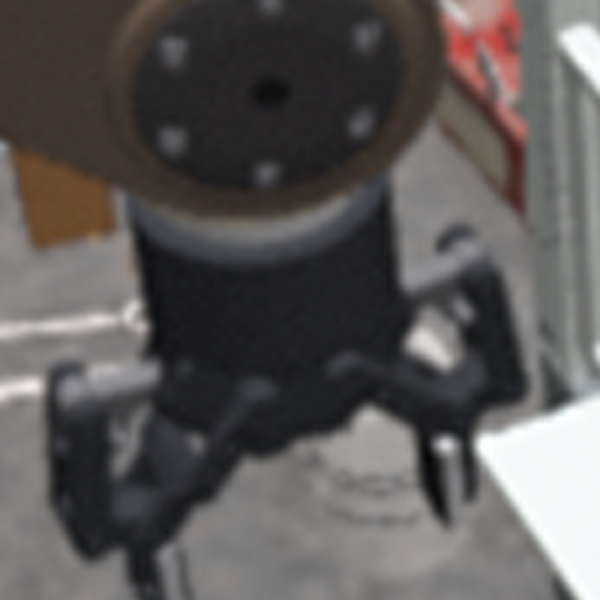

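The hook is clear. The link slopes up from the body edge at about (+38, -55) mm to a knob top at about (+62, -43) mm from the TCP. Next I descend in front of the ledge, slide the knob under it and raise it gently.

Request:
move_arm --targets '[{"gripper": 0.085, "tx": 0, "ty": 0, "tz": 0.03, "turn": 0}, {"gripper": 0.085, "tx": 0, "ty": 0, "tz": 0.04, "turn": 0}, {"gripper": 0.085, "tx": 0, "ty": 0, "tz": 0.04, "turn": 0}, {"gripper": 0.085, "tx": 0, "ty": 0, "tz": 0.04, "turn": 0}, {"gripper": 0.085, "tx": 0, "ty": 0, "tz": 0.04, "turn": 0}]'

```text
time_s: 3.48
tcp_pos: [0.4348, -0.0362, 0.2133]
eef_rot: [1.0, -0.013, 0.001, 0.0]
ft_force: [1.3, -0.1, -0.1]
grip_width: 0.0852
```

Request:
move_arm --targets '[{"gripper": 0.085, "tx": 0, "ty": 0, "tz": 0.02, "turn": 0}, {"gripper": 0.085, "tx": 0, "ty": 0, "tz": 0.01, "turn": 0}, {"gripper": 0.085, "tx": 0, "ty": 0, "tz": 0, "turn": 0}, {"gripper": 0.085, "tx": 0.005, "ty": 0, "tz": 0, "turn": 0}, {"gripper": 0.085, "tx": 0.005, "ty": 0, "tz": 0, "turn": 0}]'

```text
time_s: 3.9
tcp_pos: [0.4456, -0.0366, 0.1855]
eef_rot: [1.0, -0.014, 0.001, 0.0]
ft_force: [0.8, 0.0, 0.5]
grip_width: 0.0852
```

Run:
```python
from h import *
import cv2
s=get_state();print({k:np.round(s[k],4).tolist() for k in("time_s","tcp_pos","ft_force")})
b=imaging.get_image("scene")["pixels"][:,:,::-1][110:270,140:310]
t=imaging.get_image("top")["pixels"][:,:,::-1][150:250,220:330]
o=np.zeros((600,800,3),np.uint8)
o[:452,:480]=cv2.resize(b,(480,452),interpolation=cv2.INTER_CUBIC);o[:291,480:]=cv2.resize(t,(320,291),interpolation=cv2.INTER_CUBIC)
cv2.imwrite('pics/s2.png',o)
```

```text
{'time_s': 3.9, 'tcp_pos': [0.4456, -0.0366, 0.1855], 'ft_force': [0.8192, 0.0076, 0.4839]}
```

View pics/s2.png

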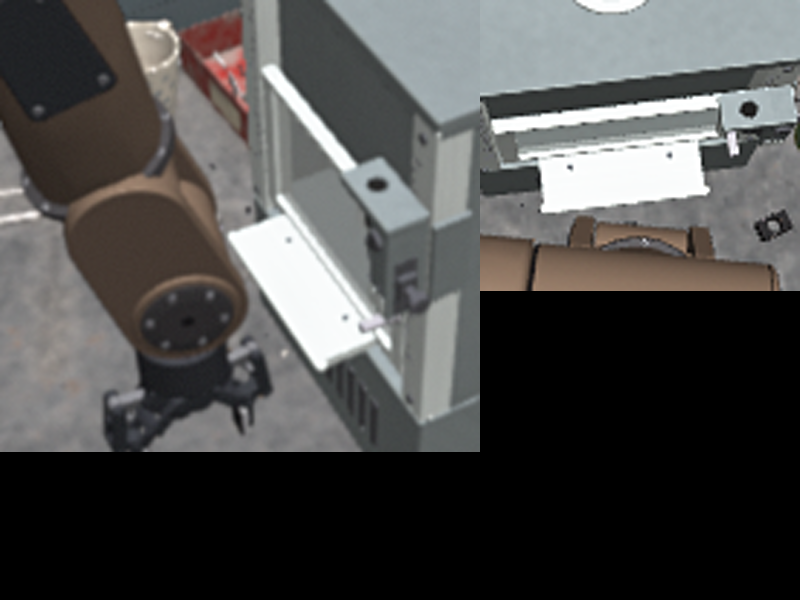

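The pictures show clear space around the wrist. The knob is level with and below the ledge underside, and the axis is near the ledge's mid width. Sliding forward about 37 mm.

Request:
move_arm --targets '[{"gripper": 0.085, "tx": 0.008, "ty": 0, "tz": 0, "turn": 0}, {"gripper": 0.085, "tx": 0.008, "ty": 0, "tz": 0, "turn": 0}, {"gripper": 0.085, "tx": 0.008, "ty": 0, "tz": 0, "turn": 0}, {"gripper": 0.085, "tx": 0.008, "ty": 0, "tz": 0, "turn": 0}, {"gripper": 0.085, "tx": 0.005, "ty": 0, "tz": 0, "turn": 0}]'

```text
time_s: 4.42
tcp_pos: [0.4832, -0.0376, 0.1848]
eef_rot: [1.0, -0.014, 0.001, 0.0]
ft_force: [-0.0, 0.2, -0.3]
grip_width: 0.0853
```

Request:
move_arm --targets '[{"gripper": 0.085, "tx": 0, "ty": 0, "tz": 0, "turn": 0}, {"gripper": 0.085, "tx": 0, "ty": 0, "tz": -0.002, "turn": 0}, {"gripper": 0.085, "tx": 0, "ty": 0, "tz": -0.002, "turn": 0}, {"gripper": 0.085, "tx": 0, "ty": 0, "tz": -0.002, "turn": 0}, {"gripper": 0.085, "tx": 0, "ty": 0, "tz": -0.002, "turn": 0}]'

```text
time_s: 4.83
tcp_pos: [0.4817, -0.0376, 0.1929]
eef_rot: [1.0, -0.014, -0.0, -0.0]
ft_force: [-1.1, -0.1, 0.2]
grip_width: 0.0852
```

Request:
move_arm --targets '[{"gripper": 0.085, "tx": 0, "ty": 0, "tz": -0.001, "turn": 0}, {"gripper": 0.085, "tx": 0, "ty": 0, "tz": -0.001, "turn": 0}, {"gripper": 0.085, "tx": 0, "ty": 0, "tz": -0.001, "turn": 0}, {"gripper": 0.085, "tx": 0, "ty": 0, "tz": -0.001, "turn": 0}, {"gripper": 0.085, "tx": 0, "ty": 0, "tz": -0.001, "turn": 0}]'

```text
time_s: 5.25
tcp_pos: [0.4819, -0.0376, 0.1978]
eef_rot: [1.0, -0.014, -0.0, -0.0]
ft_force: [0.2, -0.8, -0.0]
grip_width: 0.0848
```

Run:
```python
from h import *
import cv2
s=get_state();print({k:np.round(s[k],4).tolist() for k in("time_s","tcp_pos","ft_force","wrist_torque")})
b=imaging.get_image("scene")["pixels"][:,:,::-1][110:270,140:310]
cv2.imwrite('pics/s3.png',cv2.resize(b,(638,600),interpolation=cv2.INTER_CUBIC))
```

```text
{'time_s': 5.25, 'tcp_pos': [0.4819, -0.0376, 0.1978], 'ft_force': [0.2043, -0.8345, -0.0361], 'wrist_torque': [-0.0246, -0.0177, 0.0083]}
```

View pics/s3.png

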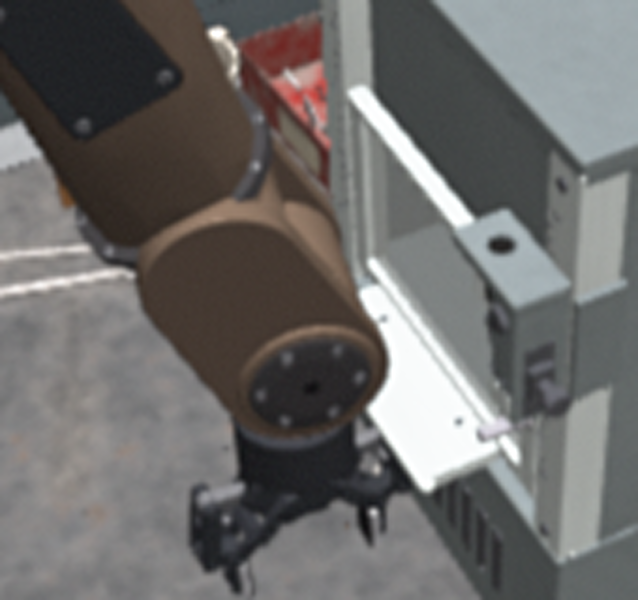

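The inner knuckle is under the ledge with the body in front of the nose, and nothing is touching yet. I'll go up slowly to contact.

Request:
move_arm --targets '[{"gripper": 0.085, "tx": 0, "ty": 0, "tz": -0.001, "turn": 0}, {"gripper": 0.085, "tx": 0, "ty": 0, "tz": -0.001, "turn": 0}, {"gripper": 0.085, "tx": 0, "ty": 0, "tz": -0.001, "turn": 0}, {"gripper": 0.085, "tx": 0, "ty": 0, "tz": -0.001, "turn": 0}, {"gripper": 0.085, "tx": 0, "ty": 0, "tz": -0.001, "turn": 0}]'

```text
time_s: 5.72
tcp_pos: [0.4819, -0.0376, 0.2028]
eef_rot: [1.0, -0.014, -0.0, -0.0]
ft_force: [-0.3, -0.1, -0.4]
grip_width: 0.0849
```

Request:
move_arm --targets '[{"gripper": 0.085, "tx": 0, "ty": 0, "tz": -0.001, "turn": 0}, {"gripper": 0.085, "tx": 0, "ty": 0, "tz": -0.001, "turn": 0}, {"gripper": 0.085, "tx": 0, "ty": 0, "tz": -0.001, "turn": 0}, {"gripper": 0.085, "tx": 0, "ty": 0, "tz": -0.001, "turn": 0}]'

```text
time_s: 6.05
tcp_pos: [0.4819, -0.0376, 0.2068]
eef_rot: [1.0, -0.014, 0.0, -0.0]
ft_force: [0.2, 0.3, -0.6]
grip_width: 0.0851
```

Request:
move_arm --targets '[{"gripper": 0.085, "tx": 0, "ty": 0, "tz": -0.001, "turn": 0}, {"gripper": 0.085, "tx": 0, "ty": 0, "tz": -0.001, "turn": 0}, {"gripper": 0.085, "tx": 0, "ty": 0, "tz": -0.001, "turn": 0}, {"gripper": 0.085, "tx": 0, "ty": 0, "tz": -0.001, "turn": 0}]'

```text
time_s: 6.38
tcp_pos: [0.4819, -0.0376, 0.2108]
eef_rot: [1.0, -0.014, -0.0, -0.0]
ft_force: [0.7, 0.0, 0.4]
grip_width: 0.0849
```

Request:
move_arm --targets '[{"gripper": 0.085, "tx": 0, "ty": 0, "tz": -0.001, "turn": 0}, {"gripper": 0.085, "tx": 0, "ty": 0, "tz": -0.001, "turn": 0}, {"gripper": 0.085, "tx": 0, "ty": 0, "tz": -0.001, "turn": 0}, {"gripper": 0.085, "tx": 0, "ty": 0, "tz": -0.001, "turn": 0}]'

```text
time_s: 6.72
tcp_pos: [0.4819, -0.0376, 0.2148]
eef_rot: [1.0, -0.014, 0.0, -0.0]
ft_force: [-1.1, 0.0, 0.3]
grip_width: 0.0848
```

Request:
move_arm --targets '[{"gripper": 0.085, "tx": 0, "ty": 0, "tz": -0.001, "turn": 0}, {"gripper": 0.085, "tx": 0, "ty": 0, "tz": -0.001, "turn": 0}, {"gripper": 0.085, "tx": 0, "ty": 0, "tz": -0.001, "turn": 0}, {"gripper": 0.085, "tx": 0, "ty": 0, "tz": -0.001, "turn": 0}]'

```text
time_s: 7.05
tcp_pos: [0.4819, -0.0376, 0.2188]
eef_rot: [1.0, -0.014, 0.0, -0.0]
ft_force: [-0.3, 0.2, -0.4]
grip_width: 0.0851
```

Request:
move_arm --targets '[{"gripper": 0.085, "tx": 0, "ty": 0, "tz": -0.001, "turn": 0}, {"gripper": 0.085, "tx": 0, "ty": 0, "tz": -0.001, "turn": 0}, {"gripper": 0.085, "tx": 0, "ty": 0, "tz": -0.001, "turn": 0}, {"gripper": 0.085, "tx": 0, "ty": 0, "tz": -0.001, "turn": 0}]'

```text
time_s: 7.38
tcp_pos: [0.4819, -0.0376, 0.2228]
eef_rot: [1.0, -0.014, 0.0, -0.0]
ft_force: [-0.3, 0.6, -0.1]
grip_width: 0.0852
```

Request:
move_arm --targets '[{"gripper": 0.085, "tx": 0, "ty": 0, "tz": -0.001, "turn": 0}, {"gripper": 0.085, "tx": 0, "ty": 0, "tz": -0.001, "turn": 0}, {"gripper": 0.085, "tx": 0, "ty": 0, "tz": -0.001, "turn": 0}, {"gripper": 0.085, "tx": 0, "ty": 0, "tz": -0.001, "turn": 0}]'

```text
time_s: 7.72
tcp_pos: [0.4819, -0.0376, 0.2268]
eef_rot: [1.0, -0.014, 0.0, -0.0]
ft_force: [-0.1, -0.3, 0.5]
grip_width: 0.0849
```

```bash
cat >> h.py <<'E'
def corner(img):  # front right ledge corner in the scene view: lowest bright pixels
    p=img[190:265,235:275].min(axis=2)>200
    r,c=np.nonzero(p); m=r.max(); return 235+c[r>=m-1].mean(),190+m
E
python3 - <<'E'
from h import *
import cv2
a=cv2.imread('pics/scene0.png');print(corner(a))
S=imaging.get_image("scene");print(corner(S["pixels"]))
cv2.imwrite('pics/s4.png',cv2.resize(S["pixels"][:,:,::-1][130:260,170:300],(600,600),interpolation=cv2.INTER_CUBIC))
E
```

```text
(np.float64(253.0), np.int64(239))
(np.float64(253.5), np.int64(240))
```

View pics/s4.png

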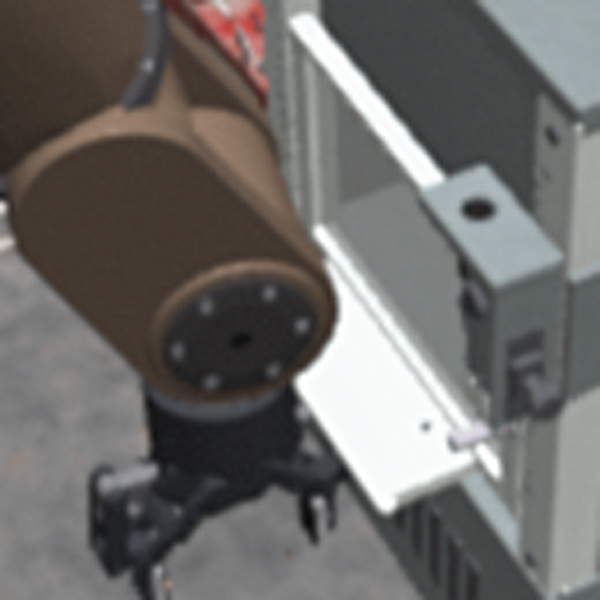

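```bash
cat >> h.py <<'E'
def proj(d,X):
    E=np.array(d["extrinsics"]);c=E[:3,:3].T@(np.array(X)-E[:3,3])
    return np.array([d["cx"]+d["fx"]*c[0]/-c[2],d["cy"]-d["fy"]*c[1]/-c[2]])
E
python3 - <<'E'
from h import *
S=imaging.get_image("scene");t=np.array(get_state()["tcp_pos"])
z=lambda p:np.round((p-[170,130])*600/130)
for dx in(.038,.05,.06,.072,-.06):
  for dy in (-.0088,): print(dx,[z(proj(S,t+[dx,dy,h])) for h in(-.043,-.055,-.075)])
print("ledge FL, FR, at z .165/.175", [z(proj(S,[.529,y,h])) for y in(.041,-.12) for h in (.165,.175)])
for c in((105,468),(300,385),(385,513)):
  p=np.array(c)*130/600+[170,130];o,r=ray(S,p);print(c,[np.round(o+r*((y-o[1])/r[1]),4) for y in(-.045,-.121)])
E
```

```text
0.038 [array([298., 401.]), array([299., 417.]), array([300., 443.])]
0.05 [array([319., 392.]), array([320., 408.]), array([321., 434.])]
0.06 [array([337., 385.]), array([337., 401.]), array([338., 427.])]
0.072 [array([358., 376.]), array([358., 392.]), array([359., 418.])]
-0.06 [array([119., 476.]), array([121., 492.]), array([125., 518.])]
ledge FL, FR, at z .165/.175 [array([238., 312.]), array([237., 299.]), array([386., 518.]), array([386., 505.])]
(105, 468) [array([ 0.4162, -0.045 ,  0.1919]), array([ 0.392 , -0.121 ,  0.2841])]
(300, 385) [array([ 0.5223, -0.045 ,  0.1932]), array([ 0.4865, -0.121 ,  0.2853])]
(385, 513) [array([ 0.5688, -0.045 ,  0.0647]), array([ 0.5279, -0.121 ,  0.1709])]
```

The knob isn't visible above the ledge, so it's still under it. My plane assumption (near side versus mid) put it about 11 mm too high. I'll continue gently.

Request:
move_arm --targets '[{"gripper": 0.085, "tx": 0, "ty": 0, "tz": -0.001, "turn": 0}, {"gripper": 0.085, "tx": 0, "ty": 0, "tz": -0.001, "turn": 0}, {"gripper": 0.085, "tx": 0, "ty": 0, "tz": -0.001, "turn": 0}]'

```text
time_s: 8.07
tcp_pos: [0.4819, -0.0376, 0.2296]
eef_rot: [1.0, -0.014, -0.0, -0.0]
ft_force: [2.7, -0.1, -2.5]
grip_width: 0.085
```

Request:
move_arm --targets '[{"gripper": 0.085, "tx": 0, "ty": 0, "tz": -0.001, "turn": 0}, {"gripper": 0.085, "tx": 0, "ty": 0, "tz": -0.001, "turn": 0}, {"gripper": 0.085, "tx": 0, "ty": 0, "tz": -0.001, "turn": 0}]'

```text
time_s: 8.32
tcp_pos: [0.4819, -0.0376, 0.2327]
eef_rot: [1.0, -0.014, -0.0, -0.0]
ft_force: [1.0, 0.3, -2.5]
grip_width: 0.0851
```

Request:
move_arm --targets '[{"gripper": 0.085, "tx": 0, "ty": 0, "tz": -0.001, "turn": 0}, {"gripper": 0.085, "tx": 0, "ty": 0, "tz": -0.001, "turn": 0}, {"gripper": 0.085, "tx": 0, "ty": 0, "tz": -0.001, "turn": 0}]'

```text
time_s: 8.57
tcp_pos: [0.4819, -0.0376, 0.2358]
eef_rot: [1.0, -0.014, -0.0, -0.0]
ft_force: [0.7, -0.1, -2.5]
grip_width: 0.0852
```

Run:
```python
from h import *
s=get_state();print({k:np.round(s[k],4).tolist() for k in("time_s","tcp_pos","ft_force","wrist_torque")})
print(corner(imaging.get_image("scene")["pixels"]))
```

```text
{'time_s': 8.5667, 'tcp_pos': [0.4819, -0.0376, 0.2358], 'ft_force': [0.7034, -0.1226, -2.5024], 'wrist_torque': [0.0051, 0.1509, -0.0118]}
(np.float64(253.0), np.int64(237))
```

Contact came at TCP z ≈ 0.2285. The sash is riding up at about 2.5 N, nearly straight up. I'll raise it steadily.

Request:
move_arm --targets '[{"gripper": 0.085, "tx": 0, "ty": 0, "tz": -0.0015, "turn": 0}, {"gripper": 0.085, "tx": 0, "ty": 0, "tz": -0.002, "turn": 0}, {"gripper": 0.085, "tx": 0, "ty": 0, "tz": -0.002, "turn": 0}, {"gripper": 0.085, "tx": 0, "ty": 0, "tz": -0.002, "turn": 0}, {"gripper": 0.085, "tx": 0, "ty": 0, "tz": -0.002, "turn": 0}]'

```text
time_s: 9.03
tcp_pos: [0.4819, -0.0376, 0.2454]
eef_rot: [1.0, -0.014, 0.0, -0.0]
ft_force: [0.9, -0.6, -2.5]
grip_width: 0.085
```

Request:
move_arm --targets '[{"gripper": 0.085, "tx": 0, "ty": 0, "tz": -0.002, "turn": 0}, {"gripper": 0.085, "tx": 0, "ty": 0, "tz": -0.002, "turn": 0}, {"gripper": 0.085, "tx": 0, "ty": 0, "tz": -0.002, "turn": 0}, {"gripper": 0.085, "tx": 0, "ty": 0, "tz": -0.002, "turn": 0}, {"gripper": 0.085, "tx": 0, "ty": 0, "tz": -0.002, "turn": 0}]'

```text
time_s: 9.45
tcp_pos: [0.4819, -0.0376, 0.2554]
eef_rot: [1.0, -0.014, -0.0, -0.0]
ft_force: [-0.1, -0.3, -3.6]
grip_width: 0.0855
```

Run:
```python
from h import *
import cv2
s=get_state();print({k:np.round(s[k],4).tolist() for k in("time_s","tcp_pos","ft_force","wrist_torque")})
S=imaging.get_image("scene");print(corner(S["pixels"]))
cv2.imwrite('pics/s5.png',cv2.resize(S["pixels"][:,:,::-1][155:245,240:310],(466,600),interpolation=cv2.INTER_CUBIC))
for z in np.arange(.22,.40,.02): print(round(z,3),np.round((proj(S,[.565,-.148,z])-[240,155])*600/90))
```

```text
{'time_s': 9.45, 'tcp_pos': [0.4819, -0.0376, 0.2554], 'ft_force': [-0.0592, -0.2517, -3.5998], 'wrist_torque': [-0.0037, 0.1756, 0.0339]}
(np.float64(253.0), np.int64(231))
0.22 [229. 490.]
0.24 [230. 449.]
0.26 [231. 407.]
0.28 [232. 364.]
0.3 [233. 319.]
0.32 [234. 274.]
0.34 [236. 227.]
0.36 [237. 178.]
0.38 [238. 128.]
```

View pics/s5.png

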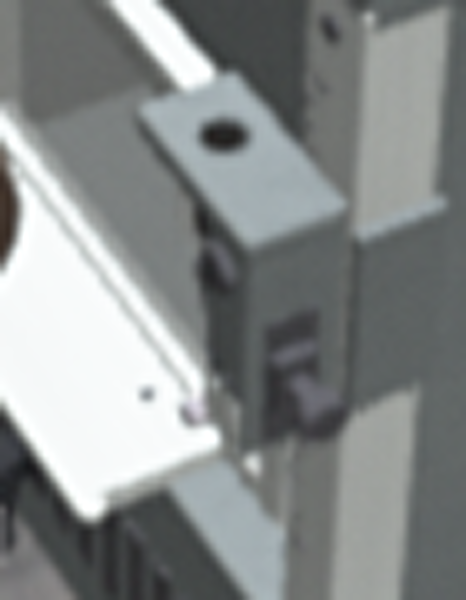

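The crop shows the stud at about (195,408), z≈0.26. The bolt is at (220,262), z≈0.32, with the rubber just above it at (205,215). Continuing up.

Request:
move_arm --targets '[{"gripper": 0.085, "tx": 0, "ty": 0, "tz": -0.002, "turn": 0}, {"gripper": 0.085, "tx": 0, "ty": 0, "tz": -0.002, "turn": 0}, {"gripper": 0.085, "tx": 0, "ty": 0, "tz": -0.002, "turn": 0}, {"gripper": 0.085, "tx": 0, "ty": 0, "tz": -0.002, "turn": 0}, {"gripper": 0.085, "tx": 0, "ty": 0, "tz": -0.002, "turn": 0}]'

```text
time_s: 9.92
tcp_pos: [0.4819, -0.0376, 0.2654]
eef_rot: [1.0, -0.014, -0.0, -0.0]
ft_force: [1.2, -0.1, -3.0]
grip_width: 0.0853
```

Request:
move_arm --targets '[{"gripper": 0.085, "tx": 0, "ty": 0, "tz": -0.002, "turn": 0}, {"gripper": 0.085, "tx": 0, "ty": 0, "tz": -0.002, "turn": 0}, {"gripper": 0.085, "tx": 0, "ty": 0, "tz": -0.002, "turn": 0}, {"gripper": 0.085, "tx": 0, "ty": 0, "tz": -0.001, "turn": 0}, {"gripper": 0.085, "tx": 0, "ty": 0, "tz": -0.001, "turn": 0}]'

```text
time_s: 10.33
tcp_pos: [0.4819, -0.0376, 0.2733]
eef_rot: [1.0, -0.014, 0.0, -0.0]
ft_force: [1.0, 0.2, -2.5]
grip_width: 0.0851
```

Request:
move_arm --targets '[{"gripper": 0.085, "tx": 0, "ty": 0, "tz": -0.001, "turn": 0}, {"gripper": 0.085, "tx": 0, "ty": 0, "tz": -0.001, "turn": 0}, {"gripper": 0.085, "tx": 0, "ty": 0, "tz": -0.001, "turn": 0}]'

```text
time_s: 10.58
tcp_pos: [0.4819, -0.0376, 0.2762]
eef_rot: [1.0, -0.014, -0.0, -0.0]
ft_force: [0.4, 0.3, -3.2]
grip_width: 0.0849
```

Request:
move_arm --targets '[{"gripper": 0.085, "tx": 0, "ty": 0, "tz": -0.001, "turn": 0}, {"gripper": 0.085, "tx": 0, "ty": 0, "tz": -0.001, "turn": 0}, {"gripper": 0.085, "tx": 0, "ty": 0, "tz": -0.001, "turn": 0}]'

```text
time_s: 10.83
tcp_pos: [0.4819, -0.0376, 0.2792]
eef_rot: [1.0, -0.014, -0.0, -0.0]
ft_force: [1.1, 0.0, -2.9]
grip_width: 0.0845
```

Request:
move_arm --targets '[{"gripper": 0.085, "tx": 0, "ty": 0, "tz": -0.001, "turn": 0}, {"gripper": 0.085, "tx": 0, "ty": 0, "tz": -0.001, "turn": 0}, {"gripper": 0.085, "tx": 0, "ty": 0, "tz": -0.001, "turn": 0}]'

```text
time_s: 11.08
tcp_pos: [0.482, -0.0376, 0.2823]
eef_rot: [1.0, -0.014, 0.0, -0.0]
ft_force: [0.8, -0.1, -2.5]
grip_width: 0.0852
```

Request:
move_arm --targets '[{"gripper": 0.085, "tx": 0, "ty": 0, "tz": -0.001, "turn": 0}, {"gripper": 0.085, "tx": 0, "ty": 0, "tz": -0.001, "turn": 0}, {"gripper": 0.085, "tx": 0, "ty": 0, "tz": -0.001, "turn": 0}]'

```text
time_s: 11.33
tcp_pos: [0.482, -0.0376, 0.2853]
eef_rot: [1.0, -0.014, 0.0, -0.0]
ft_force: [1.5, 1.0, -3.0]
grip_width: 0.0846
```

Request:
move_arm --targets '[{"gripper": 0.085, "tx": 0, "ty": 0, "tz": -0.001, "turn": 0}, {"gripper": 0.085, "tx": 0, "ty": 0, "tz": -0.001, "turn": 0}, {"gripper": 0.085, "tx": 0, "ty": 0, "tz": -0.001, "turn": 0}]'

```text
time_s: 11.58
tcp_pos: [0.4819, -0.0376, 0.2883]
eef_rot: [1.0, -0.014, 0.0, -0.0]
ft_force: [0.4, 1.0, -2.2]
grip_width: 0.0851
```

Request:
move_arm --targets '[{"gripper": 0.085, "tx": 0, "ty": 0, "tz": -0.001, "turn": 0}, {"gripper": 0.085, "tx": 0, "ty": 0, "tz": -0.001, "turn": 0}, {"gripper": 0.085, "tx": 0, "ty": 0, "tz": -0.001, "turn": 0}]'

```text
time_s: 11.83
tcp_pos: [0.4819, -0.0376, 0.2913]
eef_rot: [1.0, -0.014, -0.0, -0.0]
ft_force: [0.4, -0.9, -2.9]
grip_width: 0.0853
```

Request:
move_arm --targets '[{"gripper": 0.085, "tx": 0, "ty": 0, "tz": -0.001, "turn": 0}, {"gripper": 0.085, "tx": 0, "ty": 0, "tz": -0.001, "turn": 0}, {"gripper": 0.085, "tx": 0, "ty": 0, "tz": -0.001, "turn": 0}]'

```text
time_s: 12.08
tcp_pos: [0.4819, -0.0376, 0.2943]
eef_rot: [1.0, -0.014, 0.0, -0.0]
ft_force: [0.7, 0.3, -3.0]
grip_width: 0.0849
```

Request:
move_arm --targets '[{"gripper": 0.085, "tx": 0, "ty": 0, "tz": -0.001, "turn": 0}, {"gripper": 0.085, "tx": 0, "ty": 0, "tz": -0.001, "turn": 0}, {"gripper": 0.085, "tx": 0, "ty": 0, "tz": -0.001, "turn": 0}]'

```text
time_s: 12.33
tcp_pos: [0.4819, -0.0376, 0.2972]
eef_rot: [1.0, -0.014, -0.0, -0.0]
ft_force: [1.9, 0.5, -5.1]
grip_width: 0.085
```

Request:
move_arm --targets '[{"gripper": 0.085, "tx": 0, "ty": 0, "tz": -0.001, "turn": 0}, {"gripper": 0.085, "tx": 0, "ty": 0, "tz": -0.001, "turn": 0}]'

```text
time_s: 12.5
tcp_pos: [0.4819, -0.0376, 0.2991]
eef_rot: [1.0, -0.014, -0.0, -0.0]
ft_force: [1.5, 0.9, -5.2]
grip_width: 0.0852
```

Request:
move_arm --targets '[{"gripper": 0.085, "tx": 0, "ty": 0, "tz": -0.001, "turn": 0}, {"gripper": 0.085, "tx": 0, "ty": 0, "tz": -0.001, "turn": 0}]'

```text
time_s: 12.67
tcp_pos: [0.4819, -0.0376, 0.3012]
eef_rot: [1.0, -0.014, -0.0, -0.0]
ft_force: [2.2, 1.0, -5.1]
grip_width: 0.0852
```

Request:
move_arm --targets '[{"gripper": 0.085, "tx": 0, "ty": 0, "tz": -0.001, "turn": 0}, {"gripper": 0.085, "tx": 0, "ty": 0, "tz": -0.001, "turn": 0}]'

```text
time_s: 12.83
tcp_pos: [0.4819, -0.0376, 0.3032]
eef_rot: [1.0, -0.014, -0.0, -0.0]
ft_force: [1.8, 0.2, -5.8]
grip_width: 0.085
```

Request:
move_arm --targets '[{"gripper": 0.085, "tx": 0, "ty": 0, "tz": -0.001, "turn": 0}, {"gripper": 0.085, "tx": 0, "ty": 0, "tz": -0.001, "turn": 0}]'

```text
time_s: 13.0
tcp_pos: [0.4819, -0.0376, 0.3053]
eef_rot: [1.0, -0.014, -0.0, -0.0]
ft_force: [2.3, 0.8, -4.9]
grip_width: 0.0847
```

Riding over the bolt at about 5 N, with onset at TCP z ≈ 0.296. Expect the snap 25–34 mm after onset.

Request:
move_arm --targets '[{"gripper": 0.085, "tx": 0, "ty": 0, "tz": -0.001, "turn": 0}, {"gripper": 0.085, "tx": 0, "ty": 0, "tz": -0.001, "turn": 0}]'

```text
time_s: 13.17
tcp_pos: [0.4819, -0.0376, 0.3072]
eef_rot: [1.0, -0.014, -0.0, -0.0]
ft_force: [1.8, 0.7, -4.8]
grip_width: 0.0851
```

Request:
move_arm --targets '[{"gripper": 0.085, "tx": 0, "ty": 0, "tz": -0.001, "turn": 0}, {"gripper": 0.085, "tx": 0, "ty": 0, "tz": -0.001, "turn": 0}]'

```text
time_s: 13.33
tcp_pos: [0.4819, -0.0376, 0.3093]
eef_rot: [1.0, -0.014, -0.0, -0.0]
ft_force: [2.2, 0.4, -6.1]
grip_width: 0.0851
```

Request:
move_arm --targets '[{"gripper": 0.085, "tx": 0, "ty": 0, "tz": -0.001, "turn": 0}, {"gripper": 0.085, "tx": 0, "ty": 0, "tz": -0.001, "turn": 0}]'

```text
time_s: 13.5
tcp_pos: [0.4819, -0.0376, 0.3113]
eef_rot: [1.0, -0.014, 0.0, -0.0]
ft_force: [2.0, 1.7, -5.9]
grip_width: 0.0849
```

Request:
move_arm --targets '[{"gripper": 0.085, "tx": 0, "ty": 0, "tz": -0.001, "turn": 0}, {"gripper": 0.085, "tx": 0, "ty": 0, "tz": -0.001, "turn": 0}]'

```text
time_s: 13.67
tcp_pos: [0.4819, -0.0376, 0.3133]
eef_rot: [1.0, -0.014, -0.0, -0.0]
ft_force: [1.9, 0.6, -6.8]
grip_width: 0.0851
```

Bolt nearly fully aside (6.8 N). Now slower steps.

Request:
move_arm --targets '[{"gripper": 0.085, "tx": 0, "ty": 0, "tz": -0.0005, "turn": 0}, {"gripper": 0.085, "tx": 0, "ty": 0, "tz": -0.0005, "turn": 0}]'

```text
time_s: 13.83
tcp_pos: [0.4819, -0.0376, 0.3142]
eef_rot: [1.0, -0.014, 0.0, -0.0]
ft_force: [1.2, 0.3, -6.1]
grip_width: 0.0852
```

Request:
move_arm --targets '[{"gripper": 0.085, "tx": 0, "ty": 0, "tz": -0.0005, "turn": 0}, {"gripper": 0.085, "tx": 0, "ty": 0, "tz": -0.0005, "turn": 0}]'

```text
time_s: 14.0
tcp_pos: [0.4819, -0.0376, 0.3152]
eef_rot: [1.0, -0.014, -0.0, -0.0]
ft_force: [1.8, 1.1, -6.3]
grip_width: 0.0846
```

Request:
move_arm --targets '[{"gripper": 0.085, "tx": 0, "ty": 0, "tz": -0.0005, "turn": 0}, {"gripper": 0.085, "tx": 0, "ty": 0, "tz": -0.0005, "turn": 0}]'

```text
time_s: 14.17
tcp_pos: [0.4819, -0.0376, 0.3162]
eef_rot: [1.0, -0.014, 0.0, -0.0]
ft_force: [0.9, 0.8, -4.9]
grip_width: 0.0849
```

Request:
move_arm --targets '[{"gripper": 0.085, "tx": 0, "ty": 0, "tz": -0.0005, "turn": 0}, {"gripper": 0.085, "tx": 0, "ty": 0, "tz": -0.0005, "turn": 0}]'

```text
time_s: 14.33
tcp_pos: [0.4819, -0.0376, 0.3173]
eef_rot: [1.0, -0.014, 0.0, -0.0]
ft_force: [0.8, 0.9, -4.8]
grip_width: 0.0851
```

Request:
move_arm --targets '[{"gripper": 0.085, "tx": 0, "ty": 0, "tz": -0.0005, "turn": 0}, {"gripper": 0.085, "tx": 0, "ty": 0, "tz": -0.0005, "turn": 0}]'

```text
time_s: 14.5
tcp_pos: [0.4819, -0.0376, 0.3183]
eef_rot: [1.0, -0.014, 0.0, -0.0]
ft_force: [1.3, 1.3, -4.3]
grip_width: 0.085
```

Request:
move_arm --targets '[{"gripper": 0.085, "tx": 0, "ty": 0, "tz": -0.0005, "turn": 0}, {"gripper": 0.085, "tx": 0, "ty": 0, "tz": -0.0005, "turn": 0}]'

```text
time_s: 14.67
tcp_pos: [0.4819, -0.0376, 0.3193]
eef_rot: [1.0, -0.014, 0.0, -0.0]
ft_force: [0.6, 0.5, -4.7]
grip_width: 0.0847
```

Request:
move_arm --targets '[{"gripper": 0.085, "tx": 0, "ty": 0, "tz": -0.0005, "turn": 0}, {"gripper": 0.085, "tx": 0, "ty": 0, "tz": -0.0005, "turn": 0}]'

```text
time_s: 14.83
tcp_pos: [0.4819, -0.0376, 0.3203]
eef_rot: [1.0, -0.014, 0.0, -0.0]
ft_force: [0.3, 0.6, -3.6]
grip_width: 0.0852
```

Request:
move_arm --targets '[{"gripper": 0.085, "tx": 0, "ty": 0, "tz": -0.0005, "turn": 0}]'

```text
time_s: 14.92
tcp_pos: [0.4819, -0.0376, 0.3208]
eef_rot: [1.0, -0.014, 0.0, -0.0]
ft_force: [-0.1, 1.3, -3.4]
grip_width: 0.0848
```

Request:
move_arm --targets '[{"gripper": 0.085, "tx": 0, "ty": 0, "tz": -0.0005, "turn": 0}]'

```text
time_s: 15.0
tcp_pos: [0.4819, -0.0376, 0.3213]
eef_rot: [1.0, -0.014, 0.0, -0.0]
ft_force: [-0.6, 1.9, -2.3]
grip_width: 0.0849
```

Request:
move_arm --targets '[{"gripper": 0.085, "tx": 0, "ty": 0, "tz": -0.0005, "turn": 0}]'

```text
time_s: 15.08
tcp_pos: [0.4819, -0.0376, 0.3218]
eef_rot: [1.0, -0.014, 0.0, -0.0]
ft_force: [0.0, 1.2, -2.9]
grip_width: 0.0853
```

Request:
move_arm --targets '[{"gripper": 0.085, "tx": 0, "ty": 0, "tz": -0.0005, "turn": 0}]'

```text
time_s: 15.17
tcp_pos: [0.4819, -0.0376, 0.3223]
eef_rot: [1.0, -0.014, 0.0, -0.0]
ft_force: [-0.6, 0.8, -2.0]
grip_width: 0.0847
```

Request:
move_arm --targets '[{"gripper": 0.085, "tx": 0, "ty": 0, "tz": -0.0005, "turn": 0}]'

```text
time_s: 15.25
tcp_pos: [0.4819, -0.0376, 0.3228]
eef_rot: [1.0, -0.014, 0.0, -0.0]
ft_force: [-0.4, 0.4, -2.1]
grip_width: 0.085
```

Request:
move_arm --targets '[{"gripper": 0.085, "tx": 0, "ty": 0, "tz": -0.0005, "turn": 0}]'

```text
time_s: 15.33
tcp_pos: [0.4819, -0.0376, 0.3233]
eef_rot: [1.0, -0.014, 0.0, -0.0]
ft_force: [-1.6, 0.1, -1.5]
grip_width: 0.0852
```

Request:
move_arm --targets '[{"gripper": 0.085, "tx": 0, "ty": 0, "tz": -0.0005, "turn": 0}]'

```text
time_s: 15.42
tcp_pos: [0.4819, -0.0376, 0.3238]
eef_rot: [1.0, -0.014, 0.0, -0.0]
ft_force: [-0.2, 0.7, -1.9]
grip_width: 0.0851
```

Request:
move_arm --targets '[{"gripper": 0.085, "tx": 0, "ty": 0, "tz": -0.0005, "turn": 0}]'

```text
time_s: 15.5
tcp_pos: [0.482, -0.0376, 0.3243]
eef_rot: [1.0, -0.015, 0.0, -0.0]
ft_force: [0.6, -0.1, -3.0]
grip_width: 0.0848
```

Request:
move_arm --targets '[{"gripper": 0.085, "tx": 0, "ty": 0, "tz": -0.0005, "turn": 0}]'

```text
time_s: 15.58
tcp_pos: [0.482, -0.0376, 0.3247]
eef_rot: [1.0, -0.015, 0.0, -0.0]
ft_force: [-0.0, 0.9, -3.5]
grip_width: 0.085
```

Request:
move_arm --targets '[{"gripper": 0.085, "tx": 0, "ty": 0, "tz": -0.0005, "turn": 0}]'

```text
time_s: 15.67
tcp_pos: [0.482, -0.0376, 0.3252]
eef_rot: [1.0, -0.014, 0.0, -0.0]
ft_force: [-0.1, 0.6, -3.0]
grip_width: 0.0847
```

Request:
move_arm --targets '[{"gripper": 0.085, "tx": 0, "ty": 0, "tz": -0.0005, "turn": 0}]'

```text
time_s: 15.75
tcp_pos: [0.482, -0.0377, 0.3257]
eef_rot: [1.0, -0.015, 0.0, -0.0]
ft_force: [0.4, -0.1, -3.4]
grip_width: 0.0848
```

Request:
move_arm --targets '[{"gripper": 0.085, "tx": 0, "ty": 0, "tz": -0.0005, "turn": 0}]'

```text
time_s: 15.83
tcp_pos: [0.482, -0.0376, 0.3262]
eef_rot: [1.0, -0.015, 0.0, -0.0]
ft_force: [0.3, -0.2, -3.3]
grip_width: 0.0847
```

Request:
move_arm --targets '[{"gripper": 0.085, "tx": 0, "ty": 0, "tz": -0.0005, "turn": 0}]'

```text
time_s: 15.92
tcp_pos: [0.482, -0.0376, 0.3267]
eef_rot: [1.0, -0.014, 0.0, -0.0]
ft_force: [0.9, 0.0, -3.9]
grip_width: 0.0852
```

Request:
move_arm --targets '[{"gripper": 0.085, "tx": 0, "ty": 0, "tz": -0.0005, "turn": 0}]'

```text
time_s: 16.0
tcp_pos: [0.482, -0.0376, 0.3271]
eef_rot: [1.0, -0.014, -0.0, -0.0]
ft_force: [1.7, -0.5, -6.6]
grip_width: 0.0848
```

Request:
move_arm --targets '[{"gripper": 0.085, "tx": 0, "ty": 0, "tz": -0.0005, "turn": 0}]'

```text
time_s: 16.08
tcp_pos: [0.482, -0.0376, 0.3275]
eef_rot: [1.0, -0.015, -0.0, -0.0]
ft_force: [3.1, -0.5, -8.2]
grip_width: 0.0848
```

Request:
move_arm --targets '[{"gripper": 0.085, "tx": 0, "ty": 0, "tz": -0.0005, "turn": 0}]'

```text
time_s: 16.17
tcp_pos: [0.482, -0.0376, 0.3279]
eef_rot: [1.0, -0.014, -0.0, -0.0]
ft_force: [5.3, -1.5, -12.0]
grip_width: 0.0851
```

Request:
move_arm --targets '[{"gripper": 0.085, "tx": 0, "ty": 0, "tz": 0, "turn": 0}]'

```text
time_s: 16.25
tcp_pos: [0.482, -0.0376, 0.3279]
eef_rot: [1.0, -0.014, -0.0, -0.0]
ft_force: [3.9, -1.4, -9.4]
grip_width: 0.0849
```

Rubber met: onset at TCP z ≈ 0.3267, peak about 12 N. Now I back off gently, retreat and come over the top.

Request:
move_arm --targets '[{"gripper": 0.085, "tx": 0, "ty": 0, "tz": 0.0005, "turn": 0}, {"gripper": 0.085, "tx": 0, "ty": 0, "tz": 0.0005, "turn": 0}, {"gripper": 0.085, "tx": 0, "ty": 0, "tz": 0.0005, "turn": 0}, {"gripper": 0.085, "tx": 0, "ty": 0, "tz": 0.0005, "turn": 0}, {"gripper": 0.085, "tx": 0, "ty": 0, "tz": 0.001, "turn": 0}]'

```text
time_s: 16.67
tcp_pos: [0.482, -0.0376, 0.3256]
eef_rot: [1.0, -0.014, 0.001, 0.0]
ft_force: [1.1, 0.3, 0.3]
grip_width: 0.0849
```

Request:
move_arm --targets '[{"gripper": 0.085, "tx": 0, "ty": 0, "tz": 0.002, "turn": 0}, {"gripper": 0.085, "tx": 0, "ty": 0, "tz": 0.004, "turn": 0}, {"gripper": 0.085, "tx": 0, "ty": 0, "tz": 0.006, "turn": 0}, {"gripper": 0.085, "tx": 0, "ty": 0, "tz": 0.006, "turn": 0}, {"gripper": 0.085, "tx": 0, "ty": 0, "tz": 0.002, "turn": 0}]'

```text
time_s: 17.08
tcp_pos: [0.4818, -0.0376, 0.3041]
eef_rot: [1.0, -0.014, -0.001, -0.0]
ft_force: [-1.1, 0.4, -0.6]
grip_width: 0.0848
```

Request:
move_arm --targets '[{"gripper": 0.085, "tx": -0.005, "ty": 0, "tz": 0, "turn": 0}, {"gripper": 0.085, "tx": -0.01, "ty": 0, "tz": 0, "turn": 0}, {"gripper": 0.085, "tx": -0.015, "ty": 0, "tz": 0, "turn": 0}, {"gripper": 0.085, "tx": -0.015, "ty": 0, "tz": 0, "turn": 0}, {"gripper": 0.085, "tx": 0, "ty": 0, "tz": 0, "turn": 0}]'

```text
time_s: 17.5
tcp_pos: [0.4343, -0.0359, 0.3052]
eef_rot: [1.0, -0.014, -0.001, -0.0]
ft_force: [0.9, -0.5, 0.3]
grip_width: 0.085
```

Run:
```python
from h import *
import cv2
s=get_state();print({k:np.round(s[k],4).tolist() for k in("time_s","tcp_pos","ft_force")})
S=imaging.get_image("scene");T=imaging.get_image("top")
cv2.imwrite('pics/sc6.png',S["pixels"][:,:,::-1])
a=cv2.resize(S["pixels"][:,:,::-1][140:240,200:310],(550,500),interpolation=cv2.INTER_CUBIC)
b=cv2.resize(T["pixels"][:,:,::-1][165:225,230:330],(250,150),interpolation=cv2.INTER_CUBIC)
o=np.zeros((500,800,3),np.uint8);o[:,:550]=a;o[:150,550:]=b;cv2.imwrite('pics/s6.png',o)
```

```text
{'time_s': 17.5, 'tcp_pos': [0.4343, -0.0359, 0.3052], 'ft_force': [0.946, -0.5133, 0.3426]}
```

View pics/s6.png

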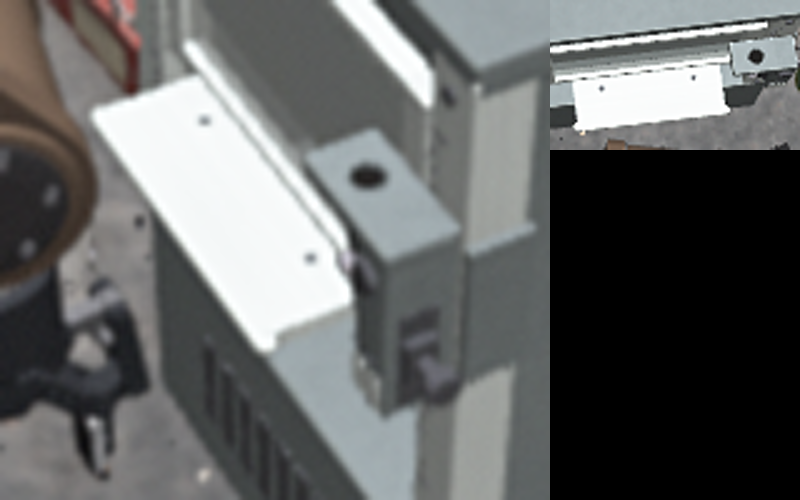

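The sash stays up with the stud at the bolt. The ledge corners are at crop (92,112) and (268,350), and in the top crop at (579,131) and (728,113). I'll triangulate the ledge.

Run:
```python
from h import *
S=imaging.get_image("scene");T=imaging.get_image("top")
for a,b in (((218.4,162.4),(241.6,217.4)),((253.6,210),(301.2,210.2))): print(tri(S,a,T,b))
```

```text
(array([0.5265013 , 0.03970704, 0.28180825]), np.float64(0.001318987640388989))
(array([ 0.52627268, -0.12267219,  0.27463305]), np.float64(0.002374002134383101))
```

Request:
move_arm --targets '[{"gripper": 0.085, "tx": 0, "ty": 0, "tz": -0.015, "turn": 0}, {"gripper": 0.085, "tx": 0, "ty": 0, "tz": -0.035, "turn": 0}, {"gripper": 0.085, "tx": 0, "ty": 0, "tz": -0.04, "turn": 0}, {"gripper": 0.085, "tx": 0, "ty": 0, "tz": -0.04, "turn": 0}, {"gripper": 0.085, "tx": 0, "ty": 0, "tz": -0.035, "turn": 0}]'

```text
time_s: 18.12
tcp_pos: [0.437, -0.0362, 0.4729]
eef_rot: [1.0, -0.014, 0.001, 0.0]
ft_force: [0.9, -0.3, 0.1]
grip_width: 0.0851
```

Request:
move_arm --targets '[{"gripper": 0.085, "tx": 0, "ty": 0, "tz": 0, "turn": 0}, {"gripper": 0.085, "tx": 0.005, "ty": 0, "tz": 0, "turn": 0}, {"gripper": 0.085, "tx": 0.01, "ty": 0, "tz": 0, "turn": 0}, {"gripper": 0.085, "tx": 0.01, "ty": 0, "tz": 0, "turn": 0}, {"gripper": 0.085, "tx": 0.01, "ty": 0, "tz": 0, "turn": 0}]'

```text
time_s: 18.53
tcp_pos: [0.4735, -0.0374, 0.469]
eef_rot: [1.0, -0.014, -0.001, -0.0]
ft_force: [0.1, -0.7, -0.3]
grip_width: 0.0852
```

Request:
move_arm --targets '[{"gripper": 0.085, "tx": 0.01, "ty": 0, "tz": 0, "turn": 0}, {"gripper": 0.085, "tx": 0.01, "ty": 0, "tz": 0, "turn": 0}, {"gripper": 0.085, "tx": 0, "ty": 0, "tz": 0, "turn": 0}]'

```text
time_s: 18.78
tcp_pos: [0.4939, -0.0381, 0.4693]
eef_rot: [1.0, -0.014, -0.0, -0.0]
ft_force: [-0.6, 0.1, -0.2]
grip_width: 0.0853
```

Run:
```python
from h import *
import cv2
s=get_state();print({k:np.round(s[k],4).tolist() for k in("time_s","tcp_pos","ft_force")})
S=imaging.get_image("scene");cv2.imwrite('pics/s7.png',cv2.resize(S["pixels"][:,:,::-1][100:230,180:310],(600,600),interpolation=cv2.INTER_CUBIC))
```

```text
{'time_s': 18.7833, 'tcp_pos': [0.4939, -0.0381, 0.4693], 'ft_force': [-0.5771, 0.078, -0.1761]}
```

View pics/s7.png

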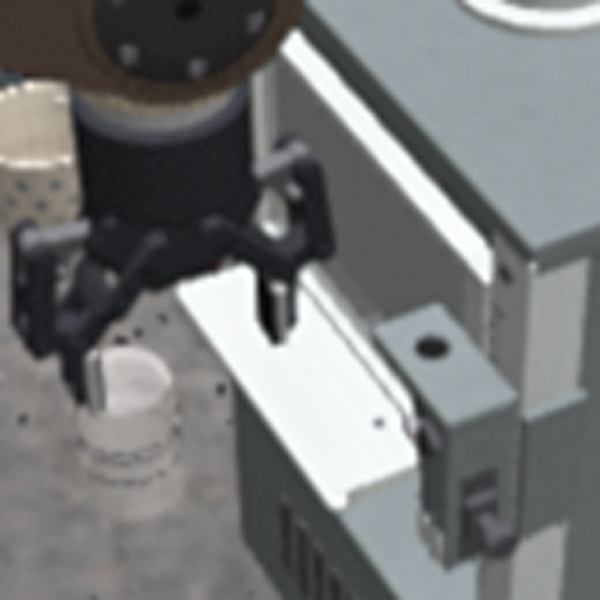

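The inner fingertip hangs over the ledge at crop (275,340), clear of the pane, and the outer finger is off the front. Lowering to contact.

Request:
move_arm --targets '[{"gripper": 0.085, "tx": -0.002, "ty": 0, "tz": 0.004, "turn": 0}, {"gripper": 0.085, "tx": 0, "ty": 0, "tz": 0.005, "turn": 0}, {"gripper": 0.085, "tx": 0, "ty": 0, "tz": 0.005, "turn": 0}, {"gripper": 0.085, "tx": 0, "ty": 0, "tz": 0.004, "turn": 0}, {"gripper": 0.085, "tx": 0, "ty": 0, "tz": 0.002, "turn": 0}]'

```text
time_s: 19.25
tcp_pos: [0.4897, -0.0378, 0.4495]
eef_rot: [1.0, -0.014, -0.0, -0.0]
ft_force: [0.6, 0.4, -0.4]
grip_width: 0.0853
```

Request:
move_arm --targets '[{"gripper": 0.085, "tx": 0, "ty": 0, "tz": 0.001, "turn": 0}, {"gripper": 0.085, "tx": 0, "ty": 0, "tz": 0.001, "turn": 0}]'

```text
time_s: 19.42
tcp_pos: [0.4899, -0.0378, 0.4481]
eef_rot: [1.0, -0.014, 0.0, -0.0]
ft_force: [0.8, 0.0, 0.4]
grip_width: 0.0849
```

Request:
move_arm --targets '[{"gripper": 0.085, "tx": 0, "ty": 0, "tz": 0.001, "turn": 0}, {"gripper": 0.085, "tx": 0, "ty": 0, "tz": 0.001, "turn": 0}]'

```text
time_s: 19.58
tcp_pos: [0.4899, -0.0378, 0.4462]
eef_rot: [1.0, -0.014, 0.0, -0.0]
ft_force: [-0.5, 1.2, 0.4]
grip_width: 0.085
```

Request:
move_arm --targets '[{"gripper": 0.085, "tx": 0, "ty": 0, "tz": 0.001, "turn": 0}, {"gripper": 0.085, "tx": 0, "ty": 0, "tz": 0.001, "turn": 0}]'

```text
time_s: 19.75
tcp_pos: [0.4899, -0.0378, 0.4441]
eef_rot: [1.0, -0.014, 0.0, -0.0]
ft_force: [0.4, 0.2, -0.4]
grip_width: 0.0846
```

Request:
move_arm --targets '[{"gripper": 0.085, "tx": 0, "ty": 0, "tz": 0.001, "turn": 0}, {"gripper": 0.085, "tx": 0, "ty": 0, "tz": 0.001, "turn": 0}]'

```text
time_s: 19.92
tcp_pos: [0.4899, -0.0378, 0.4421]
eef_rot: [1.0, -0.014, 0.0, -0.0]
ft_force: [0.2, -0.5, -0.7]
grip_width: 0.0851
```

Request:
move_arm --targets '[{"gripper": 0.085, "tx": 0, "ty": 0, "tz": 0.001, "turn": 0}]'

```text
time_s: 20.0
tcp_pos: [0.4899, -0.0378, 0.4411]
eef_rot: [1.0, -0.014, 0.0, -0.0]
ft_force: [-0.5, 0.6, 1.8]
grip_width: 0.0851
```

Request:
move_arm --targets '[{"gripper": 0.085, "tx": 0, "ty": 0, "tz": 0.001, "turn": 0}]'

```text
time_s: 20.08
tcp_pos: [0.4899, -0.0378, 0.4402]
eef_rot: [1.0, -0.014, 0.0, -0.0]
ft_force: [-1.3, -0.1, 1.7]
grip_width: 0.0852
```

Request:
move_arm --targets '[{"gripper": 0.085, "tx": 0, "ty": 0, "tz": 0.001, "turn": 0}]'

```text
time_s: 20.17
tcp_pos: [0.4899, -0.0379, 0.4392]
eef_rot: [1.0, -0.014, 0.0, -0.0]
ft_force: [-1.0, 0.0, 2.1]
grip_width: 0.0853
```

Request:
move_arm --targets '[{"gripper": 0.085, "tx": 0, "ty": 0, "tz": 0.0005, "turn": 0}]'

```text
time_s: 20.25
tcp_pos: [0.4899, -0.0378, 0.4387]
eef_rot: [1.0, -0.014, 0.0, -0.0]
ft_force: [-0.9, 0.5, 4.8]
grip_width: 0.085
```

Request:
move_arm --targets '[{"gripper": 0.085, "tx": 0, "ty": 0, "tz": 0.0003, "turn": 0}]'

```text
time_s: 20.33
tcp_pos: [0.4899, -0.0378, 0.4386]
eef_rot: [1.0, -0.014, 0.0, -0.0]
ft_force: [-2.1, 0.0, 6.7]
grip_width: 0.0849
```

Hard stop on the bolt. Easing up to about 10 N.

Request:
move_arm --targets '[{"gripper": 0.085, "tx": 0, "ty": 0, "tz": 0.0003, "turn": 0}]'

```text
time_s: 20.42
tcp_pos: [0.4899, -0.0378, 0.4385]
eef_rot: [1.0, -0.014, 0.0, 0.0]
ft_force: [-2.4, 0.4, 8.3]
grip_width: 0.0851
```

Request:
move_arm --targets '[{"gripper": 0.085, "tx": 0, "ty": 0, "tz": 0, "turn": 0}]'

```text
time_s: 20.5
tcp_pos: [0.4899, -0.0378, 0.4385]
eef_rot: [1.0, -0.014, 0.0, 0.0]
ft_force: [-2.9, -0.2, 5.9]
grip_width: 0.0849
```

Request:
move_arm --targets '[{"gripper": 0.085, "tx": 0, "ty": 0, "tz": 0.0004, "turn": 0}]'

```text
time_s: 20.58
tcp_pos: [0.4899, -0.0378, 0.4384]
eef_rot: [1.0, -0.014, 0.001, 0.0]
ft_force: [-4.3, 1.4, 11.4]
grip_width: 0.0849
```

Request:
move_arm --targets '[{"gripper": 0.085, "tx": 0, "ty": 0, "tz": 0.0001, "turn": 0}, {"gripper": 0.085, "tx": 0, "ty": 0, "tz": 0, "turn": 0}]'

```text
time_s: 20.75
tcp_pos: [0.4899, -0.0378, 0.4384]
eef_rot: [1.0, -0.014, 0.001, 0.0]
ft_force: [-4.2, 0.6, 9.0]
grip_width: 0.085
```

About 10 N with no further travel, so the stud is seated. Now I let go and withdraw.

Request:
move_arm --targets '[{"gripper": 0.085, "tx": 0, "ty": 0, "tz": -0.0005, "turn": 0}, {"gripper": 0.085, "tx": 0, "ty": 0, "tz": -0.0005, "turn": 0}, {"gripper": 0.085, "tx": 0, "ty": 0, "tz": -0.001, "turn": 0}, {"gripper": 0.085, "tx": 0, "ty": 0, "tz": -0.004, "turn": 0}, {"gripper": 0.085, "tx": 0, "ty": 0, "tz": -0.01, "turn": 0}]'

```text
time_s: 21.17
tcp_pos: [0.4899, -0.0378, 0.453]
eef_rot: [1.0, -0.014, -0.001, -0.0]
ft_force: [0.5, -1.0, -0.8]
grip_width: 0.0849
```

Request:
move_arm --targets '[{"gripper": 0.085, "tx": 0, "ty": 0, "tz": -0.01, "turn": 0}, {"gripper": 0.085, "tx": 0, "ty": 0, "tz": -0.008, "turn": 0}, {"gripper": 0.085, "tx": -0.01, "ty": 0, "tz": 0, "turn": 0}, {"gripper": 0.085, "tx": -0.015, "ty": 0, "tz": 0, "turn": 0}, {"gripper": 0.085, "tx": -0.015, "ty": 0, "tz": 0, "turn": 0}]'

```text
time_s: 21.58
tcp_pos: [0.4488, -0.0365, 0.4716]
eef_rot: [1.0, -0.014, -0.0, -0.0]
ft_force: [-1.1, 0.3, -1.3]
grip_width: 0.085
```

Request:
move_arm --targets '[{"gripper": 0.085, "tx": -0.01, "ty": 0, "tz": 0, "turn": 0}, {"gripper": 0.085, "tx": 0, "ty": 0, "tz": 0, "turn": 0}, {"gripper": 0.085, "tx": 0, "ty": 0, "tz": 0, "turn": 0}]'

```text
time_s: 21.83
tcp_pos: [0.4397, -0.0364, 0.472]
eef_rot: [1.0, -0.015, 0.001, 0.0]
ft_force: [0.9, -0.1, 1.1]
grip_width: 0.0849
```

Run:
```python
from h import *
import cv2
s=get_state();print({k:np.round(s[k],4).tolist() for k in("time_s","tcp_pos","ft_force")})
S=imaging.get_image("scene");T=imaging.get_image("top")
now=S["pixels"][:,:,::-1];old=cv2.imread('pics/sc6.png');first=cv2.imread('pics/scene0.png')
print("ledge corner before/after press",corner(old),corner(now))
# sub-pixel vertical shift of the stud/ledge patch and scene-change check round jar, block
g=lambda i,a,b,c,d:cv2.cvtColor(np.ascontiguousarray(i[a:b,c:d]),cv2.COLOR_BGR2GRAY).astype(np.float32)
for n,r in {"ledge":(185,215,235,268),"stop":(170,225,268,290)}.items(): print(n,cv2.phaseCorrelate(g(old,*r),g(now,*r)))
for n,r in {"jar":(280,330,298,332),"block":(300,326,250,280)}.items(): print(n,np.abs(g(first,*r)-g(now,*r)).mean())
t0=cv2.imread('pics/top0.png');t=T["pixels"][:,:,::-1]
for n,r in {"tumbler":(215,242,183,210),"jar":(180,204,328,350),"block":(220,236,310,330)}.items(): print("top",n,np.abs(g(t0,*r)-g(t,*r)).mean())
```

```text
{'time_s': 21.8333, 'tcp_pos': [0.4397, -0.0364, 0.472], 'ft_force': [0.8645, -0.114, 1.062]}
ledge corner before/after press (np.float64(252.71428571428572), np.int64(209)) (np.float64(252.71428571428572), np.int64(210))
ledge ((-0.0865639487707135, 0.49505276250971875), 1.0334215393772832)
stop ((-0.04953930235627624, -0.040558729843070296), 1.03975667009751)
jar 5.6811767
block 4.9358974
top tumbler 1.5130316
top jar 1.2973485
top block 5.984375
```

Run:
```python
from h import *
import cv2
g=lambda i,a,b,c,d:cv2.cvtColor(np.ascontiguousarray(i[a:b,c:d]),cv2.COLOR_BGR2GRAY).astype(np.float32)
for v,n,r in (("scene","jar",(280,330,298,332)),("scene","block",(300,326,250,280)),("scene","floor",(340,370,200,260)),("top","block",(218,238,308,332))):
    i=imaging.get_image(v)["pixels"][:,:,::-1];o=cv2.imread(f'pics/{v}0.png');w=cv2.createHanningWindow((r[3]-r[2],r[1]-r[0]),cv2.CV_32F)
    print(v,n,cv2.phaseCorrelate(g(o,*r),g(i,*r),w),np.abs(g(o,*r)-g(i,*r)).mean(),(g(i,*r)-g(o,*r)).mean())
from plant import arm
print(arm.close_job())
```

```text
scene jar ((0.09696965638750754, -0.01902724383780452), 0.9757569959428576) 5.6941175 5.6882353
scene block ((-0.22735878949689692, 0.6070476236410922), 0.975266005669111) 4.996154 4.9910254
scene floor ((0.003175517847235909, 0.033707208410147516), 0.9695485899183485) 5.7811112 5.7811112
top block ((0.02592948557563446, 0.06421118155401828), 1.0056304551661015) 5.7208333 0.004166667
the job is handed in; nothing more can be done
None
```

I raised the sash past the spring catch to the rubber stop, then pressed it down onto the bolt and let go. The job is handed in at about 22 s of the 72 s allowed; no verdict was reported.

- **Lifting:** The tool could only point down, so I hooked the open gripper's outer knuckle under the ledge. The sash rode up at about 2.5–3 N and took about 5–7 N over the bolt. The force then fell back to about 2–3 N. At the rubber it climbed to about 12 N vertical (13 N in all), the highest reading of the job, and I stopped there.
- **Seating:** I pressed one fingertip on top of the ledge. The sash went down about 2.5 mm at about 2 N, then stopped hard. I held about 9–11 N there with no further travel, then released and backed clear.

**Last checks:**
- The force with the arm clear is back to noise, about 1 N.
- The ledge sits about 0.5–1 pixel lower than before the press, which fits the seating drop, and the clamp did not move.
- The tumbler and jar look unmoved.
- **Block:** The two views do not fully agree. The overhead view shows no shift (under 0.1 pixel), but the scene-camera patch gave 0.6 pixel. That view also had a uniform brightness change, and the arm stayed about 14 cm or more from the block, so I take it as unmoved.
- I did not view a close-up picture after the press. The evidence for seating is the force, the travel and the pixel shift.

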